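# Load the incubation chamber and lower its heavy lid

### The arm

A 7-joint arm with a two-finger parallel gripper is mounted at the origin on the work surface. World frame = base frame: x ahead of the robot, y to its left, z up, the work surface at z = 0. Lengths are in m, angles in rad, forces in N, time in s.
With the tool pointing down it reaches from about 0.4 to 0.75 m from the base axis. Payload 19.5 kg.
Tool frame: the origin (TCP) lies midway between the tips of the shut fingers; the grasp point (between the pads) lies 19 mm behind it; z points along the fingers, y is the line along which they close (so a half turn about z gives the same grasp; the last joint's range is limited). The gripper opens to 85 mm and grips with 20 to 120 N. Pads are 22 mm wide; open, the fingers measure 114 mm over their backs; the gripper's body (76 mm by 85 mm) begins 54 mm behind the grasp point. The pads swing forward as they close: fully open they stand 13 mm farther back than shut.
Start: joints at [-1.242, 0.707, -0.028, 1.485, 0.022, 0.951, -0.075], TCP at [0.208, 0.536, 0.231] pointing down, gripper open.
Joint ranges: [-2.71, 2.71], [-0.32, 2.16], [-1.57, 1.52], [0, 2.45], [-1.46, 4.6], [0, 2.02], [-2.83, 2.83]. Speed limits (rad/s): [1.89, 1.89, 2.57, 2.57, 3.01, 3.01, 3.01].

### API

Orientations are given as a 3x3 rotation matrix whose columns are the frame's x, y, z axes.
In Python, from bench import bot gives the robot as it stands. The module is installed in compiled form; this text tells all that it offers.
- The arm moves only by the tool play_rows, never from a script. Its argument "rows" is a list that holds one entry, the list of rows, each a list of 7 numbers: the shift along the world's x, y, z in cm, then the turn, a rotation vector about the world's x, y, z in rad, then the finger opening in cm, from 0 to 8.54. A call has 1 to 5 rows; each row shifts and turns the commanded pose from where the row before left it; what a row does not reach is not made up. A row lasts 1/8 s, in which the tool goes at most 62.5 mm and 10.7 degrees, less where a joint would pass 70% of its speed; a pose out of reach is approached as far as the arm can. A call with a gripper value outside its range is refused whole. The fingers move at their own pace and stop on an object; the grip force is fixed at half the most. Time passes only in rows, so rows that do not move let the fingers close. It gives the time, the measured TCP pose, the force, the opening and the grip force at its end, in the units of the state.
- bot.get_obs(): the state, without advancing time (a new reading comes with each control period).
- bot.capture(name): name is "scene" or "top" or "wrist"; returns a dict with "frame" (400x640x3 uint8, red, green, blue), "depth" (400x640 float32, m along the optical axis (not along the pixel's ray), 0 where there is no reading), "vertical_fov" (degrees; the focal length in pixels is half the picture's height over the tangent of half this angle, whatever the lens; pixels are square), "cx", "cy" (the principal point, pixels), "camera_from_world" (4x4, takes a point from world to camera coordinates). Camera axes: x right, y down, z forward; pixel columns grow to the right and rows downward; lengths in m; the calibration is good to about 2 mm. A picture is of the moment at which its call begins.
- bot.sign_off(): hands the job in; it is judged then, once.
The state is a dict: "time": time; "qpos": joint angles; "qvel": joint speeds; "tau": joint torques, N m; "tcp_pos": TCP position; "ee_rot": TCP orientation; "wrist_force": force on the tool from outside, world axes, zero at the start; "torque": the same for the moment, N m; "finger_gap": finger opening in m; "grip_force": force on a finger pad.
Only numpy, scipy, OpenCV 4.12 (cv2) and the standard library are available. Lean on these libraries where they do the work, as an engineer would, in place of code of your own. Each camera call takes 0.05 s, during which the arm holds its last target. There are 200 camera calls.

### The job

Put the red tube rack into the open incubation chamber: stand it upright in the free bay beside the blue rack, centred on the bare steel plate and in line with it, set down and not dropped. Then bring over the heavy lid (it has a yellow bar to hold it by) and lower it under control until it is fully shut, without letting it slam, and let go. Keep the red rack upright throughout, and leave the blue rack and everything else on the bench where it stands.

Things in the scene. Friction and masses are not known exactly. Their poses are not given: they have to be found in the camera images.
- chamber: white insulated box fixed to the bench, 245 (x) x 180 (y) x 95 (z) mm; origin at the centre of its underside, z up. Open well centred on it, 202 (x) x 130 (y) mm, floor at 20 mm, rim at 95 mm. Two bays centred at x +42 and x -42 mm, y 0: the blue rack fills one, a steel plate marks the free one. The lid is hinged along the +y side. Place and yaw vary.
- lid_hinge (a point): centre of the lid's hinge axis, fixed on the chamber at x 0, y +85, z +107.5 mm of the chamber frame; the axis runs along the chamber's x.
- lid (a joint): opening angle of the lid: 0 shut (level), 1.57 upright, 2.0 back stop; starts leaning back at 1.75 to 1.92. Its stiff hinge (friction 0.5 N m, damping 0.4 N m s/rad) holds it still while steeper than about 65 degrees; lower than that its weight wins and, unsupported, it falls and slams. About 5 N at the bar starts it; about 4 N carries it near level.
- lid_slab (a point): centre of the lid's outer face (top when shut). The lid is a grey slab 245 x 175 x 26 mm, about 1.4 kg (varies), with a blue panel outside; it reaches 175 mm from the hinge axis, and shut, its underside lies flush on the chamber's rim.
- lid_bar (a point): middle of the yellow grip bar at the lid's free edge: 14 mm thick, 120 mm free length between two arms, parallel to the hinge axis, 220 mm from it, 45 mm off the slab's edge. At lid angle a it lies 220*cos(a) mm from the hinge towards the chamber's -y and 220*sin(a) mm up. It can be pinched from above at every angle and turns between the fingers.
- plate: bare steel plate 60 (x) x 122 (y) x 3 mm fixed on the well floor in the free bay, long side along the chamber's y; origin at the centre of its underside. The red rack goes centred on it, long side along the plate's long side, either way round: 34 mm then remain for a finger on each long side of the rack.
- red_rack: red tube rack 110 (x, long) x 50 (y) x 50 (z) mm with two rows of white tube caps that reach 62 mm; 0.22 kg (varies); origin at the centre of its underside. It stands on the bench in one of three places, with any yaw within 1.2 rad. Flat vertical long sides to grip, 50 mm apart.
- blue_rack: blue rack with orange caps, same size as the red one, origin alike, standing in the other bay with its long side along the chamber's y. To be left alone.
- yellow_rack: yellow rack with blue caps, same size and origin as the red one, on the bench; to be left alone.
- green_rack: green rack with white caps, same size and origin, on the bench; to be left alone.
- amber_bottle: amber bottle, 50 mm diameter, 120 mm tall, standing among the racks; origin at the centre of its underside. To be left alone.
- clear_bottle: clear bottle, 60 mm diameter, 150 mm tall; origin at the centre of its underside. To be left alone.
- white_jar: white jar, 70 mm diameter, 85 mm tall, beyond the work; origin at the centre of its underside. To be left alone.
- pipette: black pipette lying flat at the back, about 230 mm long along its x (from -120 to +110 mm), 30 mm wide, 26 mm high; origin underneath. To be left alone.

How it is judged:
On the way, in this order (a step that is already met when the one before it is completed fails the run):
1. the red rack stands on the steel plate in the free bay, let go, the lid still open (horizontal distance between red_rack and plate below 0.018 m and z of red_rack in the frame of plate below 0.008 m and angle between red_rack's own z axis and vertical below 0.08 rad and contact force between red_rack and the fingers below 0.1 N and value of joint lid above 1 rad), for 0.2 s.
2. the lid is fully shut (value of joint lid below 0.03 rad), for 0.2 s.
At the end, for the whole second after the job is handed in: The lid is shut (angle below 0.03 rad) and the red rack is at rest upright (within 0.08 rad) on the steel plate in the free bay, its middle within 18 mm of the plate's middle and its long side within 0.2 rad of the plate's, with the blue rack within 20 mm of its place (value of joint lid below 0.03 rad and horizontal distance between red_rack and plate below 0.018 m and z of red_rack in the frame of plate below 0.008 m and angle between red_rack's own z axis and vertical below 0.08 rad and angle between the x axis of red_rack and the y axis of plate, either way round below 0.2 rad and linear speed of red_rack below 0.02 m/s and distance of blue_rack from where it was at the start of the episode below 0.02 m); the robot touches nothing.
It fails at once if the lid slams: it closes faster than 1 rad/s (0.22 m/s at the bar) in its last 0.15 rad (value of joint lid below 0.15 rad and velocity of joint lid below -1 rad/s).
It fails at once if the red rack is dropped into the bay: faster than 0.5 m/s in the last 20 mm (horizontal distance between red_rack and plate below 0.05 m and z of red_rack in the frame of plate below 0.02 m and linear speed of red_rack above 0.5 m/s).
It fails at once if the red rack is tipped more than 0.6 rad (angle between red_rack's own z axis and vertical above 0.6 rad).
It fails at once if the blue rack is moved more than 20 mm (distance of blue_rack from where it was at the start of the episode above 0.02 m).
It fails at once if another thing on the bench is moved more than 30 mm, or a bottle or the jar knocked over (distance of any of yellow_rack, green_rack, amber_bottle, clear_bottle, white_jar, pipette from where it was at the start of the episode above 0.03 m or angle between any of amber_bottle, clear_bottle, white_jar's own z axis and vertical above 0.6 rad).
It also fails if it takes over 59 s, if anything falls off the work surface, if the arm or the gripper's body presses on something with over 40 N, if the wrist force passes 120 N, or if a joint passes its speed limit or range.

## Working session

There is one attempt and no reset: what is moved stays moved. The work goes in short steps, Python scripts to look and compute and a tool call to move; the robot and the scene stay as the last step left them, time stands still between calls to the robot, and variables do not carry over. Pictures are saved under pics/ and viewed, at most 10 in all, crops included, and the job is handed in when it is done.

Besides the shell and the picture viewer there is one more tool, called as name(argument=value, ...) on one line, values as JSON. play_rows: Moves the arm, as the interface text tells. Its arguments: {"type":"object","properties":{"rows":{"type":"array"}},"required":["rows"]}

```bash
mkdir -p pics; cat > h.py <<'E'
import numpy as np,cv2
from bench import bot
def cap(n):
    c=bot.capture(n); np.savez(f'pics/{n}.npz',**c); return c
def pt(c,u,v,z=None):
    "pixel->world using depth, or plane z"
    f=200/np.tan(np.radians(float(c['vertical_fov'])/2)); T=np.linalg.inv(c['camera_from_world'])
    r=np.array([(u-c['cx'])/f,(v-c['cy'])/f,1.0])
    if z is None: d=np.median(c['depth'][int(v)-1:int(v)+2,int(u)-1:int(u)+2])
    else: d=(z-T[2,3])/(T[:3,:3]@r)[2]
    return T[:3,:3]@(r*d)+T[:3,3]
def save(c,name,box=None,s=1):
    im=c['frame'][:,:,::-1]
    if box: x0,y0,x1,y1=box; im=im[y0:y1,x0:x1]
    cv2.imwrite(f'pics/{name}.png',cv2.resize(im,None,fx=s,fy=s,interpolation=cv2.INTER_CUBIC))
E
python3 - <<'E'
from h import *
c=cap('top');save(c,'top1',s=1.25);c=cap('scene');save(c,'scene1',s=1.25)
o=bot.get_obs();print(o['tcp_pos'],o['ee_rot'],o['finger_gap'],o['time'])
E
```

```text
[0.20826012 0.53571383 0.23090805] [[-9.32047381e-01  3.62336276e-01 -3.22123931e-04]
 [ 3.62336418e-01  9.32046971e-01 -8.74008966e-04]
 [-1.64505190e-05 -9.31334999e-04 -9.99999566e-01]] 0.08559916382592112 0.1
```

View pics/top1.png

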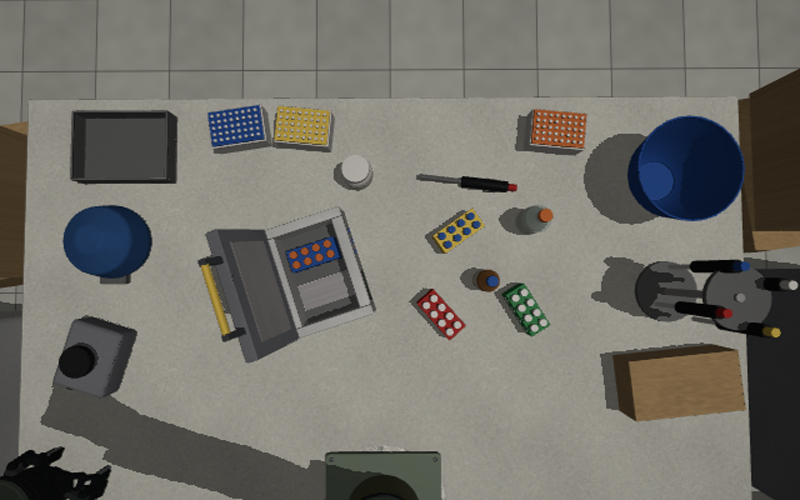

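View pics/scene1.png

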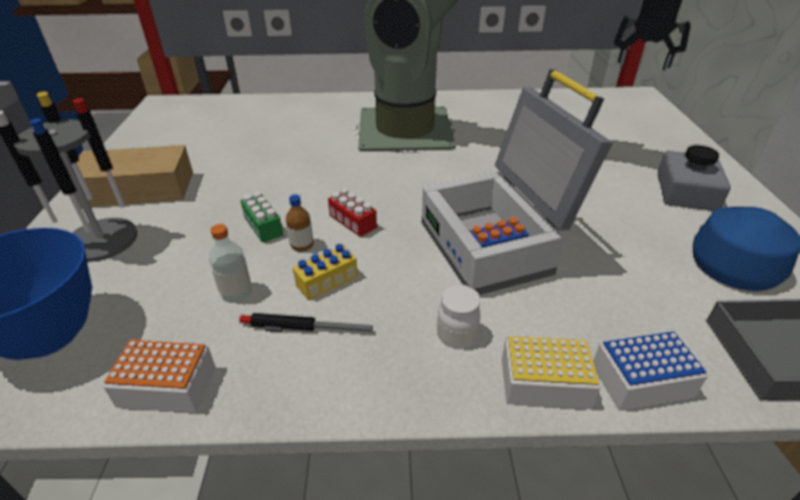

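The top view (1.25×) shows the red rack at (441,313) and the amber bottle at (487,280). The plate in the free bay is at (325,290), the blue rack at (315,253), and the lid leans left with its yellow bar at (215,300). Next I'll measure with the depth cloud.

```bash
cat >> h.py <<'E'
def cloud(c):
    f=200/np.tan(np.radians(float(c['vertical_fov'])/2)); T=np.linalg.inv(c['camera_from_world'])
    v,u=np.mgrid[:400,:640]; d=c['depth']
    P=np.stack([(u-c['cx'])/f*d,(v-c['cy'])/f*d,d],-1)
    return P@T[:3,:3].T+T[:3,3]
def rect(p):
    (cx,cy),(w,h),a=cv2.minAreaRect((p*1000).astype(np.float32)); return np.round([cx,cy,w,h,a],1)
E
python3 - <<'E'
from h import *
c=dict(np.load('pics/top.npz'));P=cloud(c)
def box(x0,y0,x1,y1): return np.s_[int(y0/1.25):int(y1/1.25),int(x0/1.25):int(x1/1.25)]
for n,b in dict(red=(410,280,472,345),amber=(472,262,502,296),green=(497,278,555,340),yellow=(425,200,490,257)).items():
    p=P[box(*b)].reshape(-1,3); p=p[p[:,2]>.04]; print(n,rect(p[:,:2]),p[:,2].max())
    if n!='amber': q=p[abs(p[:,2]-.05)<.004]; print(rect(q[:,:2]))
b=box(255,200,385,350);p=P[b].reshape(-1,3)
q=p[abs(p[:,2]-.095)<.005];print('rim',rect(q[:,:2]),len(q))
hsv=cv2.cvtColor(c['frame'],cv2.COLOR_RGB2HSV)
q=p[abs(p[:,2]-.023)<.005];print('floor',rect(q[:,:2]),len(q))
for u,v in [(325,290),(345,285),(315,300),(340,215),(372,306),(305,328),(270,232),(360,260)]: print(u,v,pt(c,u/1.25,v/1.25).round(4))
y=(hsv[...,0]>20)&(hsv[...,0]<32)&(hsv[...,1]>150); m=np.zeros_like(y); m[box(190,250,245,350)]=1; y&=m
p=P[y];print('bar',np.median(p,0),p.min(0),p.max(0),len(p))
s=p[np.argsort(p[:,0])];print(s[:8].mean(0),s[-8:].mean(0))
E
```

```text
red [ 483.9 -104.4  195.4   49.7   41.4] 1.130584213701242
[ 451.9 -132.7  110.1   49.6   41.4]
amber [ 528.8 -146.8  221.8   49.6   89.9] 1.130584213701242
green [ 516.4 -218.1  359.3   95.8   63.5] 1.130584213701242
[ 462.  -326.5  110.1   50.3   31.4]
yellow [ 610.1 -129.    49.9  217.3   34.6] 1.130584213701242
[ 640.8 -173.3   49.8  109.5   34.4]
rim [549.5 135.  244.2 169.1  18.2] 1988
floor [553.5 129.7 230.4 156.8  18.2] 1735
325 290 [0.5059 0.1315 0.0237]
345 285 [0.5171 0.0857 0.0218]
315 300 [0.4829 0.1547 0.0218]
340 215 [0.6713 0.0893 0.0902]
372 306 [0.4735 0.0202 0.0841]
305 328 [0.4275 0.1638 0.0922]
270 232 [0.6345 0.2403 0.0939]
360 260 [ 0.575   0.053  -0.0019]
bar [0.50676283 0.26955756 0.32538867] [ 0.44676034 -0.03589308  0.31821581] [0.56347101 0.29403053 1.13058421] 369
[0.44822474 0.25248997 0.32485733] [0.56187471 0.28667862 0.32417129]
```

```bash
python3 - <<'E'
from h import *
c=dict(np.load('pics/top.npz'));P=cloud(c).reshape(-1,3)
def near(x,y,r,z0,z1): return P[(np.hypot(P[:,0]-x,P[:,1]-y)<r)&(P[:,2]>z0)&(P[:,2]<z1)]
for u,v in [(487,280),(492,282)]: print(pt(c,u/1.25,v/1.25))
q=near(.52,-.21,.09,.08,.2);print('amber',q.min(0),q.max(0),rect(q[:,:2]))
q=near(.452,-.133,.08,.046,.054);print(rect(q[:,:2]))
q=near(.452,-.133,.08,.056,.07);print('caps',rect(q[:,:2]))
# plate by height
q=near(.508,.127,.085,.0,.04);print(np.percentile(q[:,2],[5,25,50,75,95]))
# bright plate pixels
b=c['frame'].mean(2).ravel();Z=P;m=(np.hypot(Z[:,0]-.508,Z[:,1]-.127)<.09)&(Z[:,2]<.035)&(Z[:,2]>.01)
print(np.percentile(b[m],[5,25,50,75,95]))
k=m&(b>np.percentile(b[m],30)*1.0+15);print('plate',rect(Z[k][:,:2]),k.sum())
save(c,'crop',(210,160,310,270),5)
E
```

```text
[ 0.52961514 -0.2252072   0.10898091]
[ 0.5256137  -0.23388013  0.11859775]
amber [ 0.50992518 -0.25588838  0.08005535] [ 0.54800749 -0.21242191  0.12195834] [ 528.7 -235.3   38.    39.5   29.5]
[ 451.9 -132.7  110.1   49.6   41.4]
caps [ 452.  -132.6   92.6   39.2   40.8]
[0.01600664 0.01843256 0.02032449 0.02210487 0.02558121]
[ 40.33333333  74.66666667  76.66666667 119.33333333 122.66666667]
plate [504.5 137.1  59.3 108.3  18.2] 770
```

View pics/crop.png

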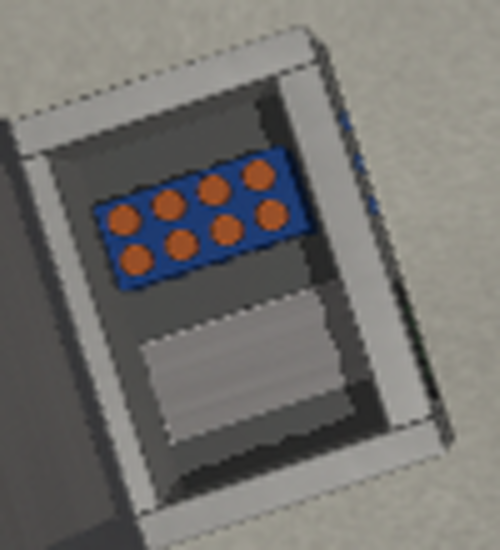

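play_rows(rows=[[[0,0,6,0,0,0,8.5],[0,0,6,0,0,0,8.5],[0,0,6,0,0,0,8.5],[2.5,-5.5,1,0,0,-0.17,8.5],[2.5,-5.5,0,0,0,-0.17,8.5]]])

```text
time: 0.72
tcp_pos: [0.2589, 0.4246, 0.4216]
ee_rot: [[-0.755, 0.656, 0.0], [0.656, 0.755, 0.001], [0.0, 0.001, -1.0]]
wrist_force: [1.1, 1.2, -1.1]
finger_gap: 0.0851
grip_force: 0.0
```

The crop shows the bare plate clear and roughly square to the well at crop (245,365), with the blue rack above it at (205,220). I measured the plate at about (0.507, 0.129) and yaw 18.2°, and the red rack at (0.452, -0.133) and yaw 41.4°.

play_rows(rows=[[[2.5,-5.6,0,0,0,-0.17,8.5],[2.5,-5.6,0,0,0,-0.17,8.5],[2.5,-5.6,0,0,0,-0.17,8.5],[2.5,-5.6,0,0,0,-0.17,8.5],[2.5,-5.6,0,0,0,-0.17,8.5]]])

```text
time: 1.35
tcp_pos: [0.3837, 0.144, 0.4213]
ee_rot: [[-0.005, 1.0, -0.0], [1.0, 0.005, 0.0], [0.0, -0.0, -1.0]]
wrist_force: [1.3, 0.6, 0.0]
finger_gap: 0.0849
grip_force: 0.0
```

play_rows(rows=[[[1.4,-5.6,0,0,0,-0.17,8.5],[1.4,-5.6,0,0,0,-0.17,8.5],[1.4,-5.6,-1,0,0,-0.17,8.5],[1.4,-5.6,-2,0,0,-0.17,8.5],[1.2,-5.4,-2,0,0,-0.17,8.5]]])

```text
time: 1.98
tcp_pos: [0.4515, -0.1339, 0.3706]
ee_rot: [[0.748, 0.664, 0.0], [0.664, -0.748, 0.0], [0.0, -0.0, -1.0]]
wrist_force: [1.8, 1.5, 1.0]
finger_gap: 0.085
grip_force: 0.0
```

play_rows(rows=[[[0,0.1,-6,0,0,0,8.5],[0,0,-6,0,0,0,8.5],[0,0,-6,0,0,0,8.5],[0,0,-6,0,0,0,8.5],[0,0,-3,0,0,0,8.5]]])

```text
time: 2.6
tcp_pos: [0.4502, -0.1309, 0.0987]
ee_rot: [[0.745, 0.667, -0.003], [0.667, -0.745, 0.001], [-0.002, -0.003, -1.0]]
wrist_force: [1.0, 0.3, -0.0]
finger_gap: 0.085
grip_force: 0.0
```

play_rows(rows=[[[0,0,-4,0,0,0,8.5],[0,0,-3,0,0,0,8.5],[0,0,-1.2,0,0,0,8.5],[0,0,0,0,0,0,5.5],[0,0,0,0,0,0,3]]])

```text
time: 3.22
tcp_pos: [0.4518, -0.1312, 0.0202]
ee_rot: [[0.745, 0.668, 0.001], [0.668, -0.745, -0.0], [0.001, 0.001, -1.0]]
wrist_force: [4.7, -7.0, 3.8]
finger_gap: 0.0511
grip_force: 3.2
```

play_rows(rows=[[[0,0,0,0,0,0,3],[0,0,0,0,0,0,3],[0,0,0,0,0,0,3]]])

```text
time: 3.6
tcp_pos: [0.4519, -0.1312, 0.0205]
ee_rot: [[0.745, 0.668, 0.002], [0.668, -0.745, -0.0], [0.001, 0.001, -1.0]]
wrist_force: [-0.9, -1.4, 8.7]
finger_gap: 0.0492
grip_force: 62.8
```

play_rows(rows=[[[0,0,2,0,0,0,3],[0,0,4,0,0,0,3],[0,0,5,0,0,0,3],[0,2,4,0,0,0.1,3],[1,3,2,0,0,0.15,3]]])

```text
time: 4.22
tcp_pos: [0.4614, -0.0809, 0.192]
ee_rot: [[0.554, 0.832, 0.003], [0.832, -0.554, -0.001], [0.001, 0.002, -1.0]]
wrist_force: [0.6, 1.1, -2.5]
finger_gap: 0.0488
grip_force: 63.2
```

play_rows(rows=[[[1,4,0,0,0,0.16,3],[1,5,0,0,0,0.16,3],[1,5,0,0,0,0.16,3],[1,4,0,0,0,0.16,3],[0.5,2,0,0,0,0.16,3]]])

```text
time: 4.85
tcp_pos: [0.5062, 0.1213, 0.19]
ee_rot: [[-0.216, 0.976, 0.001], [0.976, 0.216, 0.0], [0.0, 0.001, -1.0]]
wrist_force: [-0.2, -0.4, -2.2]
finger_gap: 0.0487
grip_force: 63.1
```

play_rows(rows=[[[0,1,0,0,0,0.1,3],[0,0,0,0,0,0,3]]])

```text
time: 5.1
tcp_pos: [0.5061, 0.1293, 0.1899]
ee_rot: [[-0.305, 0.952, 0.0], [0.952, 0.305, 0.0], [0.0, 0.0, -1.0]]
wrist_force: [-0.3, -0.0, -2.6]
finger_gap: 0.0493
grip_force: 63.1
```

```bash
python3 - <<'E'
from h import *
o=bot.get_obs();print(o['tcp_pos'],np.degrees(np.arctan2(o['ee_rot'][1][1],o['ee_rot'][0][1])))
c=cap('top');P=cloud(c).reshape(-1,3);save(c,'top2',(150,130,350,290),4)
q=P[(np.hypot(P[:,0]-.548,P[:,1]-.140)<.15)&(P[:,2]>.064)&(P[:,2]<.076)];
h=cv2.cvtColor(c['frame'],cv2.COLOR_RGB2HSV).reshape(-1,3)
k=(np.hypot(P[:,0]-.588,P[:,1]-.153)<.08)&(h[:,0]>105)&(h[:,0]<125)&(h[:,1]>120)&(P[:,2]>.05)&(P[:,2]<.09)
print('blue',rect(P[k][:,:2]),k.sum(),np.median(P[k],0))
E
```

```text
[0.5061385  0.12933302 0.18992984] 17.78622432951915
blue [587.2 152.9  49.6 109.9  18.2] 347 [0.59080558 0.13656455 0.068478  ]
```

View pics/top2.png

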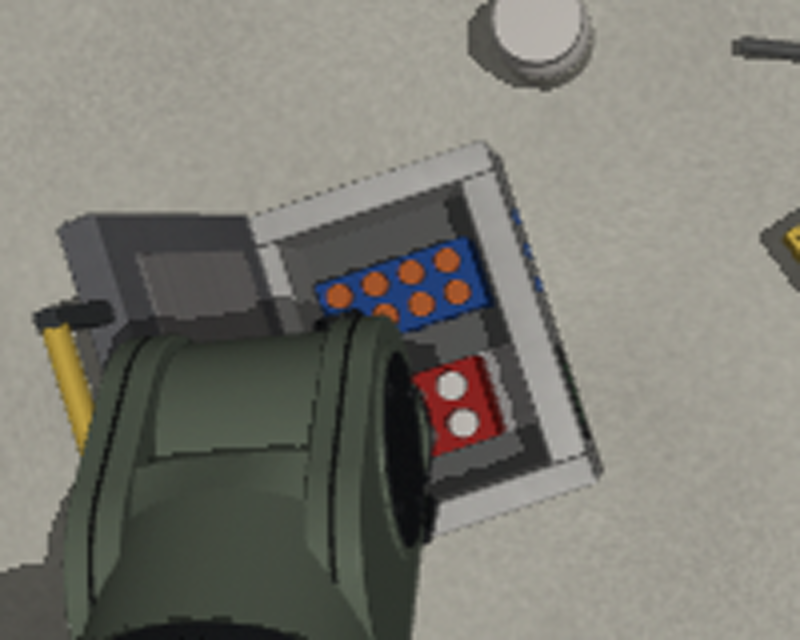

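The view shows the red rack above the free bay, in line with the blue one. I can lower it now.

play_rows(rows=[[[0.1,-0.2,-3,0,0,0.007,3],[0,0,-4,0,0,0,3],[0,0,-3,0,0,0,3],[0,0,-2,0,0,0,3],[0,0,-1,0,0,0,3]]])

```text
time: 5.78
tcp_pos: [0.5072, 0.1261, 0.0588]
ee_rot: [[-0.309, 0.951, -0.001], [0.951, 0.309, -0.001], [-0.001, -0.001, -1.0]]
wrist_force: [0.4, 0.0, -1.0]
finger_gap: 0.0492
grip_force: 63.1
```

play_rows(rows=[[[0,0,-0.6,0,0,0,3],[0,0,-0.5,0,0,0,3],[0,0,-0.3,0,0,0,3],[0,0,0,0,0,0,3]]])

```text
time: 6.28
tcp_pos: [0.5074, 0.1269, 0.0454]
ee_rot: [[-0.312, 0.95, 0.0], [0.95, 0.312, -0.0], [-0.0, 0.0, -1.0]]
wrist_force: [1.1, -0.2, -2.0]
finger_gap: 0.0493
grip_force: 63.1
```

play_rows(rows=[[[0,0,-0.1,0,0,0,3],[0,0,-0.1,0,0,0,3],[0,0,0,0,0,0,3]]])

```text
time: 6.65
tcp_pos: [0.5074, 0.1269, 0.0435]
ee_rot: [[-0.312, 0.95, 0.0], [0.95, 0.312, 0.0], [0.0, 0.0, -1.0]]
wrist_force: [-1.7, -0.9, 4.4]
finger_gap: 0.0491
grip_force: 63.6
```

Force shows it is seated. I'll release with a limited opening.

play_rows(rows=[[[0,0,0,0,0,0,6.6],[0,0,0,0,0,0,6.6],[0,0,0,0,0,0,6.6],[0,0,0,0,0,0,6.6]]])

```text
time: 7.15
tcp_pos: [0.5086, 0.1272, 0.0437]
ee_rot: [[-0.312, 0.95, 0.003], [0.95, 0.312, 0.001], [-0.0, 0.003, -1.0]]
wrist_force: [6.3, 0.5, 3.2]
finger_gap: 0.0659
grip_force: 2.7
```

play_rows(rows=[[[0,0,2,0,0,0,6.6],[0,0,4,0,0,0,6.6],[0,0,6,0,0,0,6.6],[-1,0,6,0,0,0,6.6],[-2,0,6,0,0,0,6.6]]])

```text
time: 7.78
tcp_pos: [0.4772, 0.1268, 0.2845]
ee_rot: [[-0.311, 0.95, 0.0], [0.95, 0.311, 0.0], [-0.0, 0.0, -1.0]]
wrist_force: [0.4, 1.1, 1.2]
finger_gap: 0.0658
grip_force: 0.0
```

play_rows(rows=[[[-2,-1,5,0,0,0.16,8.5],[-2,-1,5,0,0,0.16,8.5],[-2,-1,4,0,0,0.16,8.5],[-1,0,1,0,0,0.16,8.5],[0,0,0,0,0,0.16,8.5]]])

```text
time: 8.4
tcp_pos: [0.4072, 0.0969, 0.4336]
ee_rot: [[-0.901, 0.434, 0.002], [0.434, 0.901, 0.001], [-0.001, 0.001, -1.0]]
wrist_force: [0.0, -0.2, -0.2]
finger_gap: 0.0853
grip_force: 0.0
```

```bash
python3 - <<'E'
from h import *
h0=lambda c:cv2.cvtColor(c['frame'],cv2.COLOR_RGB2HSV).reshape(-1,3)
X=np.array([.950,.312]);Y=np.array([-.312,.950]);C=np.array([.548,.140])
for n in('top','scene'):
    c=cap(n);P=cloud(c).reshape(-1,3);h=h0(c);save(c,n+'3',None,1.25)
    k=(np.hypot(P[:,0]-.508,P[:,1]-.127)<.08)&((h[:,0]<8)|(h[:,0]>172))&(h[:,1]>140)&(P[:,2]>.06)&(P[:,2]<.085)
    print(n,'red',k.sum(),rect(P[k][:,:2]) if k.sum()>20 else '',np.percentile(P[k][:,2],[10,50,90]) if k.sum() else '')
    k=(np.hypot(P[:,0]-.505,P[:,1]-.275)<.1)&(h[:,0]>20)&(h[:,0]<33)&(h[:,1]>120)&(P[:,2]>.25)&(P[:,2]<.4)
    p=P[k]
    if k.sum()<10: continue
    l=np.c_[(p[:,:2]-C)@X,(p[:,:2]-C)@Y,p[:,2]]
    print('bar local',len(p),np.percentile(l,[2,50,98],axis=0).round(4).tolist())
E
```

```text
top red 409 [507.4 126.   48.8 110.8  18.2] [0.06866208 0.07160375 0.07434197]
bar local 393 [[-0.0586, 0.1313, 0.3199], [-0.001, 0.1366, 0.3252], [0.0583, 0.1437, 0.3285]]
scene red 231 [512.4 130.1  48.3  99.6  19.5] [0.06226978 0.07087186 0.07359335]
bar local 229 [[-0.059, 0.1313, 0.3188], [0.0029, 0.1341, 0.3248], [0.0602, 0.1409, 0.3282]]
```

View pics/scene3.png

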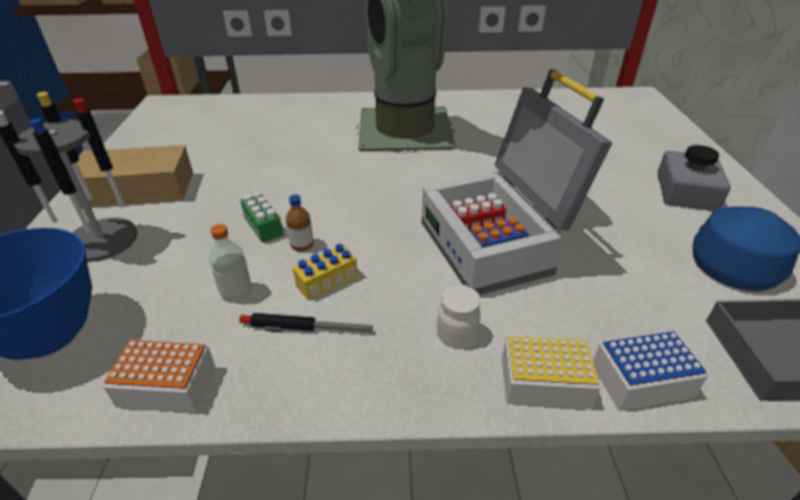

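The scene view shows the red rack upright beside the blue one, inside the chamber at (480,210). I measured its centre at (507.4,126.0) mm, within 2 mm of the plate. The bar at (573,87) is at world (0.505, 0.271, 0.321), which puts the lid at about 1.81 rad.

play_rows(rows=[[[2,3.5,0,0,0,0.153,8.5],[2,3.5,0,0,0,0.153,8.5],[2,3.5,0,0,0,0.153,8.5],[2,3.5,0,0,0,0.153,8.5],[1.8,3.4,0,0,0,0.153,8.5]]])

```text
time: 9.12
tcp_pos: [0.5061, 0.272, 0.4321]
ee_rot: [[-0.952, -0.307, -0.0], [-0.307, 0.952, -0.0], [0.001, -0.0, -1.0]]
wrist_force: [-0.2, -0.1, -0.1]
finger_gap: 0.0851
grip_force: 0.0
```

play_rows(rows=[[[0,0,-4,0,0,0,8.5],[0,0,-4,0,0,0,8.5],[0,0,-3,0,0,0,8.5],[0,0,-2,0,0,0,8.5],[0,0,0,0,0,0,8.5]]])

```text
time: 9.75
tcp_pos: [0.5052, 0.2707, 0.3015]
ee_rot: [[-0.953, -0.303, -0.002], [-0.303, 0.953, -0.002], [0.002, -0.001, -1.0]]
wrist_force: [0.4, -0.4, 0.8]
finger_gap: 0.0853
grip_force: 0.0
```

play_rows(rows=[[[0,0,0,0,0,0,4],[0,0,0,0,0,0,0.5],[0,0,0,0,0,0,0.5],[0,0,0,0,0,0,0.5],[0,0,0,0,0,0,0.5]]])

```text
time: 10.38
tcp_pos: [0.5056, 0.2712, 0.303]
ee_rot: [[-0.952, -0.306, 0.0], [-0.306, 0.952, 0.001], [-0.001, 0.0, -1.0]]
wrist_force: [-2.3, 0.5, 5.9]
finger_gap: 0.0123
grip_force: 58.4
```

play_rows(rows=[[[0,0,0,0,0,0,0.5],[0,0,0,0,0,0,0.5]]])

```text
time: 10.62
tcp_pos: [0.5056, 0.2712, 0.303]
ee_rot: [[-0.952, -0.306, 0.0], [-0.306, 0.952, 0.001], [-0.001, 0.0, -1.0]]
wrist_force: [-1.8, 1.8, 5.3]
finger_gap: 0.0123
grip_force: 58.4
```

```bash
python3 - <<'E'
import numpy as np
da=.1; a=1.814; S=np.array([-.312,.950])
cum=np.zeros(3)
A=[1.814]+list(np.arange(1.75,0.2,-.1))+[.15,.1,.06,.03,0]
p=lambda a:np.r_[S*(-22*np.cos(a)),22*np.sin(a)]
for x,y in zip(A,A[1:]):
    d=np.round(p(y)-p(A[0])-cum,1); cum+=d; print(round(y,2),d.tolist())
print(cum)
E
```

```text
1.75 [0.4, -1.3, 0.3]
1.65 [0.7, -2.1, 0.3]
1.55 [0.7, -2.1, 0.0]
1.45 [0.7, -2.1, -0.1]
1.35 [0.7, -2.0, -0.4]
1.25 [0.6, -2.0, -0.6]
1.15 [0.7, -2.0, -0.8]
1.05 [0.6, -1.8, -1.0]
0.95 [0.5, -1.8, -1.2]
0.85 [0.6, -1.6, -1.3]
0.75 [0.5, -1.5, -1.6]
0.65 [0.4, -1.4, -1.6]
0.55 [0.4, -1.2, -1.9]
0.45 [0.3, -1.0, -1.9]
0.35 [0.3, -0.8, -2.0]
0.25 [0.2, -0.6, -2.1]
0.15 [0.1, -0.4, -2.2]
0.1 [0.1, -0.1, -1.1]
0.06 [0.0, -0.1, -0.8]
0.03 [0.0, -0.0, -0.7]
0 [0.0, -0.0, -0.7]
[  8.5 -25.9 -21.4]
```

play_rows(rows=[[[0.4,-1.3,0.3,0,0,0,0.5],[0.7,-2.1,0.3,0,0,0,0.5],[0.7,-2.1,0,0,0,0,0.5],[0.7,-2.1,-0.1,0,0,0,0.5],[0.7,-2.0,-0.4,0,0,0,0.5]]])

```text
time: 11.25
tcp_pos: [0.5373, 0.1747, 0.304]
ee_rot: [[-0.952, -0.307, -0.0], [-0.307, 0.952, 0.001], [0.0, 0.001, -1.0]]
wrist_force: [-15.7, -6.6, 29.0]
finger_gap: 0.0121
grip_force: 64.6
```

play_rows(rows=[[[0.4,-2.0,-0.4,0,0,0,0.5],[0.7,-2.0,-0.8,0,0,0,0.5],[0.6,-1.8,-1.0,0,0,0,0.5]]])

```text
time: 11.62
tcp_pos: [0.5559, 0.1175, 0.2816]
ee_rot: [[-0.952, -0.307, 0.003], [-0.307, 0.952, 0.002], [-0.004, 0.001, -1.0]]
wrist_force: [10.5, 9.9, -4.2]
finger_gap: 0.0116
grip_force: 61.1
```

play_rows(rows=[[[0.6,-1.8,-1.2,0,0,0,0.5],[0.6,-1.6,-1.3,0,0,0,0.5],[0.5,-1.5,-1.6,0,0,0,0.5],[0.4,-1.4,-1.6,0,0,0,0.5]]])

```text
time: 12.12
tcp_pos: [0.5763, 0.0542, 0.2237]
ee_rot: [[-0.952, -0.307, 0.001], [-0.307, 0.952, 0.002], [-0.002, 0.001, -1.0]]
wrist_force: [6.2, 5.9, -2.3]
finger_gap: 0.0118
grip_force: 60.1
```

play_rows(rows=[[[0.4,-1.2,-1.9,0,0,0,0.5],[0.3,-1.0,-1.9,0,0,0,0.5],[0.3,-0.8,-1.8,0,0,0,0.5],[0.2,-0.6,-1.7,0,0,0,0.5],[0.1,-0.4,-1.4,0,0,0,0.5]]])

```text
time: 12.75
tcp_pos: [0.5889, 0.016, 0.1363]
ee_rot: [[-0.951, -0.308, 0.0], [-0.308, 0.951, 0.004], [-0.001, 0.003, -1.0]]
wrist_force: [5.4, 17.9, -3.1]
finger_gap: 0.012
grip_force: 58.5
```

play_rows(rows=[[[0.1,-0.2,-1.0,0,0,0,0.5],[0,-0.1,-1.0,0,0,0,0.5],[0,-0.1,-0.8,0,0,0,0.5],[0,0,-0.6,0,0,0,0.5],[0,0,-0.4,0,0,0,0.5]]])

```text
time: 13.38
tcp_pos: [0.5902, 0.0123, 0.0989]
ee_rot: [[-0.951, -0.308, 0.001], [-0.308, 0.951, 0.003], [-0.002, 0.003, -1.0]]
wrist_force: [6.4, 12.8, -0.2]
finger_gap: 0.0118
grip_force: 58.5
```

play_rows(rows=[[[0,0,-0.3,0,0,0,0.5],[0,0,-0.3,0,0,0,0.5],[0,0,-0.2,0,0,0,0.5],[0,0,-0.2,0,0,0,0.5],[0,0,0,0,0,0,0.5]]])

```text
time: 14.0
tcp_pos: [0.591, 0.0124, 0.0925]
ee_rot: [[-0.951, -0.308, 0.005], [-0.308, 0.951, 0.003], [-0.006, 0.002, -1.0]]
wrist_force: [-9.8, 14.0, 60.8]
finger_gap: 0.0119
grip_force: 69.5
```

play_rows(rows=[[[0,0,0.2,0,0,0,0.5],[0,0,0,0,0,0,0.5]]])

```text
time: 14.25
tcp_pos: [0.5909, 0.0123, 0.0928]
ee_rot: [[-0.951, -0.308, 0.004], [-0.308, 0.951, 0.003], [-0.005, 0.002, -1.0]]
wrist_force: [0.9, 14.4, 26.2]
finger_gap: 0.0117
grip_force: 65.4
```

```bash
python3 - <<'E'
from h import *
X=np.array([.950,.312]);Y=np.array([-.312,.950]);C=np.array([.548,.140])
for n in('top','scene'):
    c=cap(n);P=cloud(c).reshape(-1,3);save(c,n+'4',None,1.25)
    l=np.c_[(P[:,:2]-C)@X,(P[:,:2]-C)@Y,P[:,2]]
    k=(abs(l[:,0])<.115)&(abs(l[:,1]+0)<.08)&(l[:,2]>.08)&(l[:,2]<.16);l=l[k]
    for _ in range(3):
        w,*_r=np.linalg.lstsq(np.c_[l[:,:2],np.ones(len(l))],l[:,2],rcond=None); r=l[:,2]-np.c_[l[:,:2],np.ones(len(l))]@w; l=l[abs(r)<2.5*r.std()]
    print(n,len(l),w.round(4),r.std())
E
```

```text
top 3530 [-0.0028 -0.0157  0.121 ] 0.0019103859432973366
scene 3298 [-0.0029 -0.005   0.1217] 0.0013421132420567328
```

View pics/scene4.png

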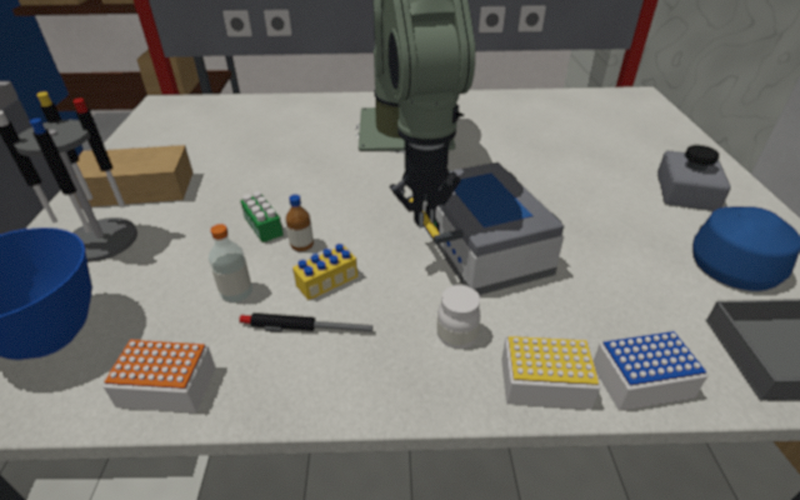

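The scene view shows the lid level on the box, with its top at 121 mm, which means it is shut. Next I'll release and retreat.

play_rows(rows=[[[0,0,0,0,0,0,4],[0,0,0,0,0,0,4],[0,0,0,0,0,0,4],[0,0,0,0,0,0,4]]])

```text
time: 14.85
tcp_pos: [0.5894, 0.0097, 0.0913]
ee_rot: [[-0.952, -0.306, -0.0], [-0.306, 0.952, -0.0], [0.0, -0.0, -1.0]]
wrist_force: [-0.3, 0.2, 0.5]
finger_gap: 0.0401
grip_force: 0.0
```

play_rows(rows=[[[0,0,1,0,0,0,4],[0,0,3,0,0,0,4],[0,0,5,0,0,0,4],[0,0,6,0,0,0,4],[0,0,5,0,0,0,4]]])

```text
time: 15.48
tcp_pos: [0.5894, 0.0099, 0.2947]
ee_rot: [[-0.952, -0.306, 0.002], [-0.306, 0.952, 0.0], [-0.002, -0.0, -1.0]]
wrist_force: [-0.5, -0.1, -0.4]
finger_gap: 0.0399
grip_force: 0.0
```

play_rows(rows=[[[-3,-4,2,0,0,0,4],[-3,-4,0,0,0,0,4],[-2,-3,0,0,0,0,4],[0,0,0,0,0,0,4],[0,0,0,0,0,0,4]]])

```text
time: 16.1
tcp_pos: [0.5098, -0.0996, 0.312]
ee_rot: [[-0.952, -0.307, 0.001], [-0.307, 0.952, 0.0], [-0.001, -0.0, -1.0]]
wrist_force: [0.3, 0.0, 0.1]
finger_gap: 0.04
grip_force: 0.0
```

```bash
python3 - <<'E'
from h import *
X=np.array([.950,.312]);Y=np.array([-.312,.950]);C=np.array([.548,.140])
h0=lambda c:cv2.cvtColor(c['frame'],cv2.COLOR_RGB2HSV).reshape(-1,3)
for n in('top','scene'):
    c=cap(n);P=cloud(c).reshape(-1,3);h=h0(c)
    l=np.c_[(P[:,:2]-C)@X,(P[:,:2]-C)@Y,P[:,2]]
    k=(np.abs(l[:,0])<.06)&(abs(l[:,1]+.135)<.03)&(h[:,0]>20)&(h[:,0]<33)&(h[:,1]>120)&(l[:,2]>.05)
    print(n,'bar top',k.sum(),np.percentile(l[k],[5,50,95],axis=0).round(4).tolist())
    for y in(-.08,0,.07):
        k=(abs(l[:,0])<.1)&(abs(l[:,1]-y)<.008)&(l[:,2]>.08)&(l[:,2]<.2);print(y,np.median(l[k][:,2]).round(4))
o=bot.get_obs();print(o['wrist_force'],o['finger_gap'],o['tcp_pos'],o['time'])
E
```

```text
top bar top 216 [[-0.0542, -0.1406, 0.108], [0.0001, -0.1349, 0.1122], [0.0537, -0.129, 0.1155]]
-0.08 0.1196
0 0.1213
0.07 0.1197
scene bar top 185 [[-0.0547, -0.1409, 0.1084], [0.0104, -0.1367, 0.1128], [0.0532, -0.1296, 0.1153]]
-0.08 0.1204
0 0.1224
0.07 0.1207
[ 0.0697511  -0.27094488 -0.54942472] 0.03976250952404799 [ 0.50994419 -0.09922566  0.31162449] 16.2
```

The lid is level to within noise, the bar is at its shut height, and the arm is clear.

```bash
python3 -c "
from bench import bot
print(bot.sign_off())"
```

```text
the job is handed in; nothing more can be done
None
```

The job is handed in: the red rack was set down upright on the plate (measured within about 2 mm of its centre), and the lid was lowered under control, measured level and shut, and released; the hand-in returned no verdict.

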